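# Stand a three-legged casting on its stepped rest and check that it does not rock

### The arm

A 6-joint arm with a two-finger parallel gripper is mounted at the origin on a cart in front of the work surface, level with it; the furniture and walls round the work are solid. World frame = base frame: x ahead of the robot, y to its left, z up, the work surface at z = 0. Lengths are in mm, angles in rad, forces in N, time in s.
With the tool pointing down it reaches from about 350 to 975 mm from the base axis. Payload 7.1 kg.
Tool frame: the origin (TCP) lies midway between the tips of the shut fingers; the grasp point (between the pads) lies 19 mm behind it (ctrl.hold_point_z is the distance from the TCP to the grasp point, in mm); x points along the fingers, y is the direction in which the jaws open and shut, and the axes are right-handed (so a half turn about x gives the same grasp; the last joint's range is limited). The gripper opens to 88 mm and grips with 3 to 60 N. Pads are 20 mm wide; open, the fingers measure 115 mm over their backs; the gripper's body (75 mm by 178 mm) begins 61 mm behind the grasp point.
Start: joints at [1.149, 0.423, 1.63, -0, 1.089, -0.019], TCP at [244.965, 574.976, 222.675] pointing down, gripper open.
Joint ranges: [-3, 3], [-0.9, 2.11], [0.09, 2.58], [-1.31, 4.45], [0.11, 2.69], [-2.54, 2.54]. Speed limits (rad/s): [2.39, 2.39, 3.01, 3.14, 3.14, 3.14].

### API

Orientations are given as a rotation vector (axis times angle).
In Python, from workcell import ctrl, get_image, calibration gives the robot as it stands.
- The arm moves only by the tool move_arm, never from a script. Its argument "rows" is a list of rows, each a list of 5 numbers: the shift along the world's x, y, z in mm, then the turn about the world's z in rad, then the closure, from -1 (fully open) to 1 (shut). In form: [[tx, ty, tz, roll, jaw], ...]. A call has 1 to 12 rows; each row is the pose to reach, as a shift and turn from the pose measured when the call began; what a row does not reach only later rows make up. A row lasts 1/8 s, in which the tool goes at most 62.5 mm and 10.7 degrees, less where a joint would pass 70% of its speed; a pose out of reach is approached as far as the arm can. A call with a gripper value outside its range is refused whole. The fingers move at their own pace and stop on an object; the grip force is fixed at half the most. Time passes only in rows, so rows that repeat a pose let the fingers close. It gives the time, the measured TCP pose, the force and the opening at its end, in the units of the state.
- ctrl.get_obs(): the state, without advancing time (a new reading comes with each control period).
- get_image(name): name is "side" or "top"; returns the picture (480x640x3 uint8, blue, green, red); there is no depth.
- calibration(name): a dict with "fx", "fy", "cx", "cy" (pixels), "view" (4x4, takes a point from world to camera coordinates). Camera axes: x right, y up, looking along -z (the intrinsics and any distortion apply to the point x, -y, -z); pixel columns grow to the right and rows downward; lengths in mm; the calibration is good to about 2 mm. A picture is of the moment at which its call begins. calibration takes no time and is no camera call.
- ctrl.close_job(): hands the job in, once; it reports no verdict.
The state is a dict: "t": time; "qpos": joint angles; "qvel": joint speeds; "joint_torque": joint torques, N m; "ee_pos": TCP position; "orientation": TCP orientation; "ft_force": force on the tool from outside, world axes, zero at the start; "moment": the same for the moment, N m; "width": finger opening in mm.
Only numpy, scipy, OpenCV 4.12 (cv2) and the standard library are available. Lean on these libraries where they do the work, as an engineer would, in place of code of your own. Each camera call takes 0.05 s, during which the arm holds its last target.

### The job

The aluminium casting leans on the bench because its legs are unequal: take it by its rib and stand it on the stepped steel rest, long leg on the low step and both short feet on the high step, so that it stands level by itself; set it down gently and let go. Then check by touch that it does not rock: press down lightly for a moment with the closed fingertips on the red pad first, then on the blue pad, and leave it standing level and untouched. Do not disturb the thread spool, the tape measure or the round tin.

Things in the scene. Friction and masses are not known exactly. Their poses are not given: they have to be found in the camera images.
- casting: Bare aluminium casting, loose, 0.3 to 0.65 kg. Origin: on the top face of its deck; x along its length towards the long leg, z out of the deck's top. Deck 100 x 80 x 10 mm, x = -52 to +48 mm, y = -40 to +40 mm. At first it leans on the bench about 29 degrees, its x end high, the low end roughly towards the robot, so its z leans towards the robot.
- rib (a point): Grasp centre of the upright rib on the deck: 5 mm in x, 0 in y, 22 mm in z from the casting's origin. The rib is 14 mm thick in y (squeeze it across y), 35 mm high above the deck, and runs from x = -15 to +35 mm; its flat sides allow the fingers any lean in the rib's plane.
- long_leg (a point): Middle of the sole of the long leg, 75 mm below the deck's top face, at x = +40 mm, y = 0 of the casting. The sole is 14 mm in x, 24 mm in y.
- red_pad (a point): Top centre of the red disc (18 mm across, 2 mm above the deck's top face) at x = -41, y = +29 mm of the casting. Straight under it is a short foot, 14 x 14 mm, its sole 30 mm below the deck's top face.
- blue_pad (a point): Top centre of the blue disc (18 mm across, 2 mm above the deck's top face) at x = -41, y = -29 mm of the casting. Straight under it is the other short foot, 14 x 14 mm, its sole 30 mm below the deck's top face.
- rest: Stepped steel rest, fixed to the bench, 135 x 110 mm. Origin: centre of its underside; z up, x from the high step to the low step. The casting stands level on it with its axes as the rest's and its origin 83 mm straight above the rest's; from there it has about 20 mm to spare either way in x and 19 mm in y.
- high_step (a point): Middle of the top of the high step (for both short feet), 53 mm above the bench; x = -67.5 to -5.5 mm of the rest, 110 mm wide in y.
- low_step (a point): Middle of the low step (for the long leg), 8 mm above the bench; x = -5.5 to +67.5 mm of the rest, 110 mm wide in y.
- thread_spool: Bystander: spool of red thread, about 54 x 74 x 52 mm, standing loose. Origin under its middle, z up.
- tape_measure: Bystander: yellow tape measure, about 37 x 71 x 62 mm, standing loose. Origin under its middle, z up.
- round_tin: Bystander: round tin with yellow lid, 65 mm across, 31 mm high, standing loose. Origin under its middle, z up.

How it is judged:
By the outcome, as a careful person would: the job done as asked, in the order asked, and still so for the second after the job is handed in, with the robot touching nothing.
It also fails if it takes over 48 s, if anything falls off the work surface, if the arm or the gripper's body presses on something with over 40 N, if the wrist force passes 120 N, or if a joint passes its speed limit or range.

## Working session

There is one attempt and no reset: what is moved stays moved. The work goes in short steps, Python scripts to look and compute and a tool call to move; the robot and the scene stay as the last step left them, time stands still between calls to the robot, and variables do not carry over. Pictures are saved under pics/ and viewed, and the job is handed in when it is done.

Besides the shell and the picture viewer there is one more tool, called after "Emit:" in YAML: its name, and indented under it one key for each argument. move_arm: Moves the arm, as the interface text tells. Its arguments: {"type":"object","properties":{"rows":{"type":"array"}},"required":["rows"]}

```bash
ls; mkdir -p pics; python3 - <<'E'
from workcell import ctrl,get_image,calibration
import cv2
for n in("side","top"):
    cv2.imwrite(f"pics/{n}0.png",get_image(n)); print(n,calibration(n))
print(ctrl.get_obs(), ctrl.hold_point_z)
E
```

```text
pics
side {'fx': 473.09591838131206, 'fy': 473.09591838131206, 'cx': 317.3508285895877, 'cy': 240.2769480429666, 'view': array([[ 9.95056485e-01, -9.73948846e-02, -1.94120429e-02,
        -4.91077231e+02],
       [ 5.23299349e-02,  3.48083287e-01,  9.36001925e-01,
        -1.40536568e+02],
       [-8.44047918e-02, -9.32390617e-01,  3.51459200e-01,
        -7.20108471e+02],
       [ 0.00000000e+00,  0.00000000e+00,  0.00000000e+00,
         1.00000000e+00]])}
top {'fx': 534.302929163409, 'fy': 534.302929163409, 'cx': 322.57519399034794, 'cy': 239.6977955443644, 'view': array([[-5.99182968e-03, -9.99257313e-01, -3.80646838e-02,
         1.38625365e+02],
       [ 9.84932009e-01, -1.24766404e-02,  1.72491366e-01,
        -5.40167819e+02],
       [-1.72838178e-01, -3.64575866e-02,  9.84275271e-01,
        -9.74624354e+02],
       [ 0.00000000e+00,  0.00000000e+00,  0.00000000e+00,
         1.00000000e+00]])}
{'t': 0.1, 'qpos': array([ 1.14901673e+00,  4.23766741e-01,  1.63059731e+00, -4.16992816e-05,
        1.08861885e+00, -1.90031411e-02]), 'qvel': array([-0.00054968, -0.00268583, -0.00325244,  0.00041041,  0.00034536,
        0.00077556]), 'joint_torque': array([ 1.85474014e-04, -5.45614743e+01, -2.74323785e+01,  6.44918089e-02,
        1.87980506e-02, -6.81301799e-05]), 'ee_pos': array([244.76653817, 574.53097187, 221.98438137]), 'orientation': array([ 0.31487129,  1.54787694, -0.31702695]), 'ft_force': array([ 0.18350673,  0.96582214, -0.05499341]), 'moment': array([ 0.00640493, -0.02606525,  0.02262342]), 'width': 87.97585451015729} 18.700000000000003
```

View pics/side0.png

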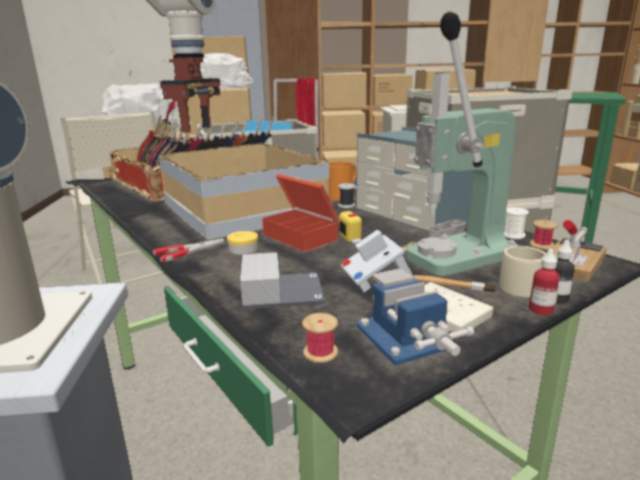

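View pics/top0.png

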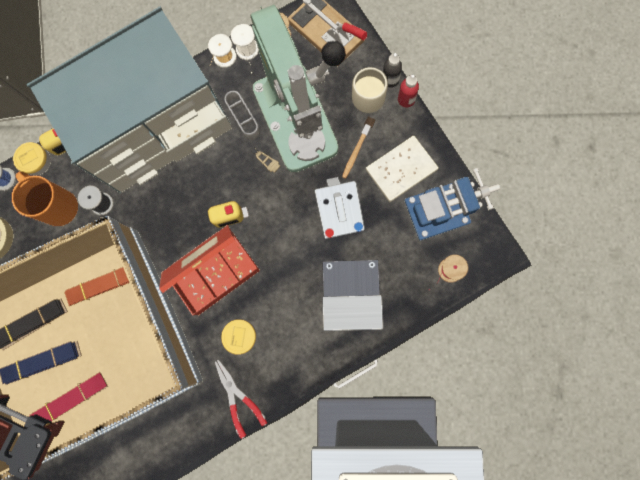

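```bash
python3 - <<'E'
import cv2
t=cv2.imread("pics/top0.png");s=cv2.imread("pics/side0.png")
cv2.imwrite("pics/tc.png",cv2.resize(t[165:345,290:410],None,fx=5,fy=5,interpolation=2)[:,:][0:900][:600*2] if 0 else cv2.resize(t[170:340,300:400],None,fx=3.5,fy=3.5,interpolation=2))
cv2.imwrite("pics/sc.png",cv2.resize(s[220:320,230:420],None,fx=4,fy=4,interpolation=2))
E
```

```text
(no output)
```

View pics/tc.png

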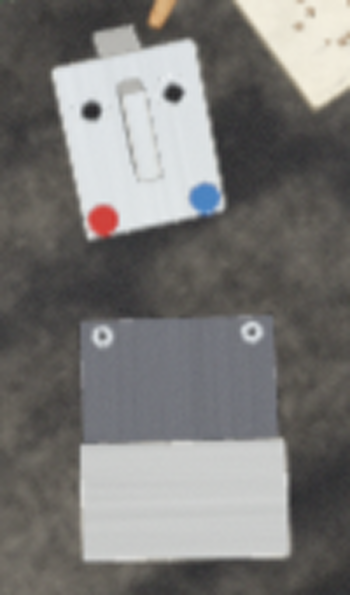

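View pics/sc.png

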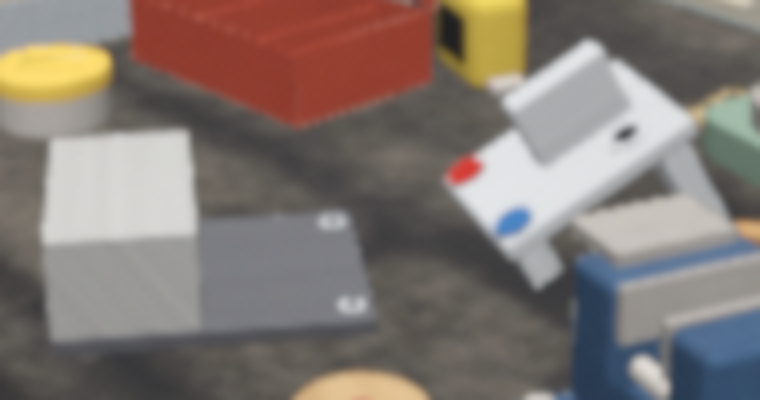

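```bash
cat > h.py <<'E'
import numpy as np
from scipy.optimize import least_squares
from scipy.spatial.transform import Rotation as R
from workcell import calibration
C={n:calibration(n) for n in("side","top")}
def proj(n,P):
    c=C[n];P=np.atleast_2d(P);q=P@c["view"][:3,:3].T+c["view"][:3,3]
    return np.c_[c["fx"]*q[:,0]/-q[:,2]+c["cx"],c["fy"]*-q[:,1]/-q[:,2]+c["cy"]]
def T(p,tilt0=True): # x,y,z,yaw,tilt (x end up positive)
    return R.from_euler("ZY",[p[3],-p[4]]).as_matrix(),np.array(p[:3])
def fit(obs,x0,free):
    x0=np.array(x0,float)
    def full(v): x=x0.copy();x[free]=v;return x
    def f(v):
        M,t=T(full(v));r=[]
        for n in obs:
            L=np.array(obs[n],float);r.append(proj(n,L[:,2:]@M.T+t)-L[:,:2])
        return np.vstack(r).ravel()
    s=least_squares(f,x0[free],x_scale=[100 if i<3 else 1 for i in free],loss="soft_l1")
    return full(s.x),f(s.x).reshape(-1,2)
def unc(obs,f,ox,oy):
    return [[(a+.5)/f-.5+ox,(b+.5)/f-.5+oy,*p] for a,b,*p in obs]
E
cat > f0.py <<'E'
from h import *
np.set_printoptions(precision=2,suppress=True)
tp=lambda o:unc(o,3.5,300,170); sd=lambda o:unc(o,4,230,220)
rest={"top":tp([(80,443,-5.5,55,53),(285,438,-5.5,-55,53),(290,556,-67.5,-55,53),(82,560,-67.5,55,53),(82,320,67.5,55,8),(272,317,67.5,-55,8)]),
"side":sd([(50,140,-67.5,55,53),(188,130,-5.5,55,53),(196,235,-5.5,-55,53),(44,240,-67.5,-55,53),(348,212,67.5,55,8),(375,322,67.5,-55,8)])}
x,r=fit(rest,[450,50,0,0,0],[0,1,3]);print("rest",x);print(r.T)
cast={"top":tp([(53,72,48,40,0),(192,40,48,-40,0),(224,207,-52,-40,0),(88,240,-52,40,0),(103,220,-41,29,2),(205,198,-41,-29,2)]),
"side":sd([(464,170,-41,29,2),(513,222,-41,-29,2),(690,130,48,-40,0),(497,247,-52,-40,0),(445,180,-52,40,0)])}
x,r=fit(cast,[600,70,50,0.2,.5],[0,1,2,3,4]);print("cast",x);print(r.T)
M,t=T(x)
for n,p in dict(rib=(5,0,22),leg=(33,0,-75),foot=(-48,29,-30),foot2=(-48,-29,-30)).items(): print(n,M@np.array(p)+t)
E
python3 f0.py
```

```text
rest [439.15  79.29   0.     0.01   0.  ]
[[ 0.02  0.26  0.1   0.07 -0.38  0.98  0.18 -0.03  0.01 -0.92  0.22  0.71]
 [ 0.14  0.31  0.22  0.23 -0.11 -0.57 -0.51 -0.04 -0.93  0.32 -0.56 -0.84]]
cast [601.67 100.79  45.91   0.2    0.45]
[[-0.6   0.54  0.61 -0.33 -0.17 -0.32  0.37 -0.32  1.75  1.07 -1.48]
 [-0.66 -0.08  1.6   0.5   0.04  0.26  0.45 -0.03 -0.6   0.53 -0.35]]
rib [596.64  99.78  67.88]
leg [662.96 113.02  -7.08]
foot [566.55 123.35  -2.08]
foot2 [577.9   66.47  -2.08]
```

```bash
cat >> f0.py <<'E'
print("---")
x,r=fit(cast,[600,100,49.6,0.2,.507],[0,1,3]);print("cast",x);print(r.T)
M,t=T(x)
for n,p in dict(rib=(5,0,22),leg=(33,0,-75),foot=(-48,29,-30),foot2=(-48,-29,-30),ribtop=(-15,0,35),ribtop2=(35,0,35)).items(): print(n,M@np.array(p)+t)
import cv2
for n in("top","side"):
    im=cv2.imread(f"pics/{n}0.png"); im=cv2.resize(im,None,fx=5,fy=5,interpolation=2)
    for b in [[(48,40,0),(48,-40,0),(-52,-40,0),(-52,40,0)],[(-15,7,35),(35,7,35),(35,-7,35),(-15,-7,35)],[(-15,7,0),(35,7,0),(35,-7,0),(-15,-7,0)]]:
        q=proj(n,np.array(b)@M.T+t);cv2.polylines(im,[((q+.5)*5-.5).astype(int)],True,(0,255,0),1)
    c=proj(n,t)[0];u,v=int(c[0]*5),int(c[1]*5)
    cv2.imwrite(f"pics/ov_{n}.png",im[v-250:v+250,u-250:u+250])
E
python3 f0.py|sed -n '/---/,$p'; python3 -c "
import cv2;cv2.imwrite('pics/ov.png',cv2.resize(cv2.hconcat([cv2.imread('pics/ov_top.png'),cv2.imread('pics/ov_side.png')]),(800,400)))"
```

```text
---
cast [600.65 100.22  49.6    0.2    0.51]
[[-0.39  0.98  0.84 -0.13  0.06 -0.06  0.32 -0.28  0.81  1.33 -1.36]
 [-0.32  0.11  1.29  0.31 -0.03  0.1  -0.28 -0.8  -3.62 -0.02 -0.86]]
rib [594.46  98.97  71.26]
leg [664.62 113.15   0.06]
foot [568.05 123.21   0.07]
foot2 [579.55  66.36   0.07]
ribtop [571.14  94.25  72.91]
ribtop2 [613.98 102.91  97.19]
```

View pics/ov.png

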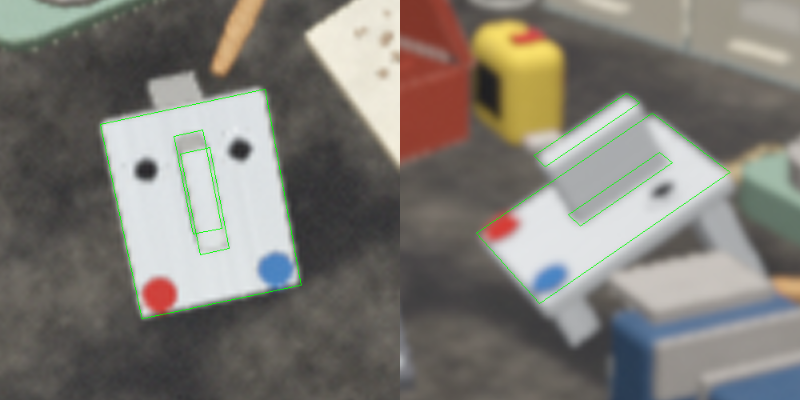

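```bash
python3 - <<'E'
from h import *
from workcell import ctrl
np.set_printoptions(precision=2,suppress=True)
o=ctrl.get_obs();M=R.from_rotvec(o["orientation"]).as_matrix();print(M)
def tri(a,b):
    return least_squares(lambda p:np.r_[proj("top",p)[0]-a,proj("side",p)[0]-b],[600,100,100]).x
print("knob",tri((333,54),(451,25)))
print("lever joint",tri((303,95),(475,158)))
print("platen",tri((307,145),(438,247)))
print("toolbox lid top", tri((228,229),(333,212)))
print("px", proj("side",[[660,150,200],[640,120,250],[660,150,60]]),proj("top",[[660,150,200],[640,120,250]]))
E
```

```text
[[-0.    0.39  0.92]
 [-0.    0.92 -0.39]
 [-1.   -0.    0.  ]]
knob [717.72 104.57 424.91]
lever joint [783.59 155.49 201.6 ]
platen [743.03 163.61  32.46]
toolbox lid top [560.49 312.61  68.76]
px [[399.71 165.62]
 [393.94 140.27]
 [396.62 239.02]] [[308.98 154.84]
 [325.97 156.21]]
```

Emit:
move_arm:
  rows:
    - [30,-40,20,0.06,-1]
    - [60,-80,30,0.12,-1]
    - [90,-125,30,0.18,-1]
    - [125,-170,30,0.24,-1]
    - [160,-215,30,0.3,-1]
    - [190,-260,30,0.36,-1]
    - [225,-305,30,0.42,-1]
    - [255,-350,30,0.48,-1]
    - [290,-395,20,0.54,-1]
    - [320,-440,10,0.6,-1]
    - [349,-475,0,0.6,-1]
    - [349,-475,0,0.6,-1]

```text
t: 1.6
ee_pos: [594.6, 97.1, 220.7]
orientation: [-0.153, 1.567, 0.151]
ft_force: [0.4, -0.5, -0.9]
width: 88.0
```

```bash
python3 - <<'E'
from h import *
from workcell import ctrl,get_image
import cv2
o=ctrl.get_obs();M=R.from_rotvec(o["orientation"]).as_matrix();print(M[:,1],np.arctan2(-M[0,1],M[1,1]),o["ee_pos"],o["qpos"])
cv2.imwrite("pics/s1.png",get_image("side"))
E
```

```text
[-0.19224663  0.98134542 -0.00155252] 0.19345120207829636 [594.56812992  97.08986158 220.68374838] [ 0.1429519   0.39323117  1.68197242 -0.00186476  1.06796156 -1.62039441]
```

View pics/s1.png

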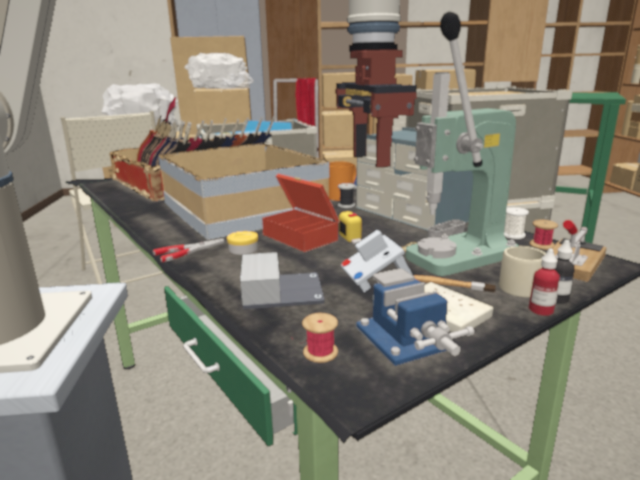

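Emit:
move_arm:
  rows:
    - [0,1,-35,0.006,-1]
    - [0,2,-70,0.006,-1]
    - [0,2,-100,0.006,-1]
    - [0,2,-125,0.006,-1]
    - [0,2,-145,0.006,-1]
    - [0,2,-157,0.006,-1]
    - [0,2,-163,0.006,-1]
    - [0,2,-163,0.006,-1]
    - [0,2,-163,0.006,-1]

```text
t: 2.78
ee_pos: [594.2, 100.5, 58.8]
orientation: [-0.158, 1.566, 0.157]
ft_force: [-0.1, 0.3, 1.0]
width: 87.8
```

```bash
python3 - <<'E'
from workcell import ctrl,get_image
import cv2
a=get_image("side");b=get_image("top")
cv2.imwrite("pics/c2.png",cv2.hconcat([cv2.resize(a[170:300,300:430],(400,400)),cv2.resize(b[150:280,270:400],(400,400))]))
E
```

```text
(no output)
```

View pics/c2.png

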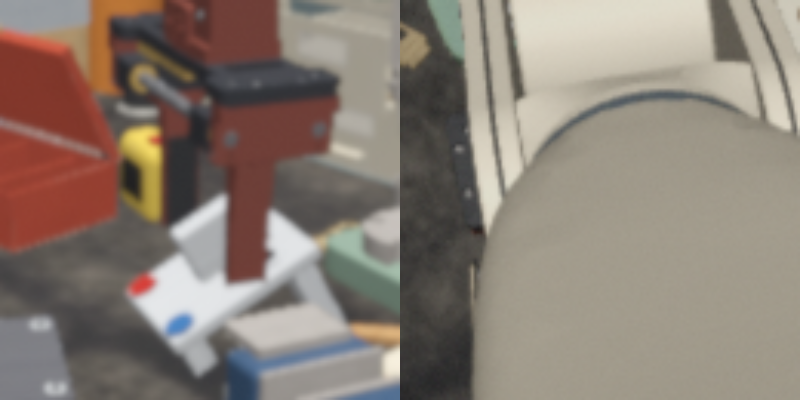

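Emit:
move_arm:
  rows:
    - [0,-1,-1,0,-0.2]
    - [0,-1,-1,0,0.3]
    - [0,-1,-1,0,0.5]
    - [0,-1,-1,0,0.55]
    - [0,-1,-1,0,0.6]
    - [0,-1,-1,0,0.62]
    - [0,-1,-1,0,0.64]

```text
t: 3.75
ee_pos: [594.1, 99.5, 57.7]
orientation: [-0.158, 1.566, 0.157]
ft_force: [-0.4, -0.4, 0.0]
width: 21.4
```

Emit:
move_arm:
  rows:
    - [0,0,0,0,0.66]
    - [0,0,0,0,0.7]
    - [0,0,0,0,0.8]
    - [0,0,0,0,1]
    - [0,0,0,0,1]
    - [0,0,0,0,1]

```text
t: 4.5
ee_pos: [594.1, 99.5, 57.7]
orientation: [-0.158, 1.566, 0.157]
ft_force: [-0.4, -0.1, 0.2]
width: 13.8
```

Emit:
move_arm:
  rows:
    - [0,0,5,0,1]
    - [0,0,15,0,1]
    - [0,0,30,0,1]
    - [0,0,50,0,1]
    - [0,0,75,0,1]
    - [0,0,95,0,1]
    - [0,0,105,0,1]
    - [0,0,110,0,1]
    - [0,0,110,0,1]

```text
t: 5.62
ee_pos: [594.0, 99.5, 167.8]
orientation: [-0.158, 1.566, 0.156]
ft_force: [-0.7, -0.1, -6.3]
width: 13.7
```

```bash
python3 - <<'E'
from workcell import ctrl,get_image
import cv2
a=get_image("side")
cv2.imwrite("pics/c3.png",cv2.resize(a[120:300,230:430],(800,720))[:600])
print(ctrl.get_obs()["ft_force"],ctrl.get_obs()["moment"],ctrl.get_obs()["ee_pos"])
E
```

```text
[-0.33206063 -0.65321814 -6.15344926] [ 0.02747249  0.09938776 -0.02155738] [593.79449421  99.41200004 167.32872797]
```

View pics/c3.png

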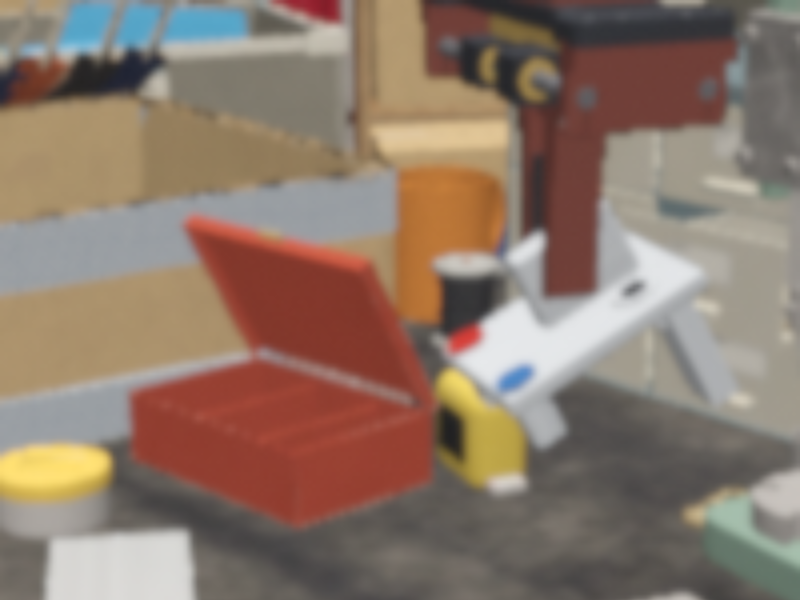

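```bash
python3 - <<'E'
from h import *
np.set_printoptions(precision=3,suppress=True)
o={"side":unc([(465,339,-41,29,2),(515,377,-41,-29,2),(706,270,48,-40,0),(435,341,-52,40,0),(518,410,-52,-40,0),(722,402,47,-12,-75)],4,230,120)}
x,r=fit(o,[600,99,159.2,.2,.5],[0,2,4]);print(x,r.T)
M,t=T(x);print("grasp in casting",M.T@(np.array([593.8,99.4,186])-t))
E
```

```text
[600.456  99.    158.357   0.2     0.469] [[-0.172 -0.425  0.257  0.452 -3.833  4.105]
 [-0.016 -0.244  0.796  2.025 -2.033 -0.301]]
grasp in casting [ 6.753  1.714 27.569]
```

Emit:
move_arm:
  rows:
    - [-15,-2,0,-0.02,1]
    - [-40,-4,0,-0.04,1]
    - [-65,-7,0,-0.07,1]
    - [-90,-10,0,-0.1,1]
    - [-115,-12,0,-0.13,1]
    - [-140,-15,0,-0.16,1]
    - [-160,-18,0,-0.18,1]
    - [-175,-19,0,-0.19,1]
    - [-181,-19.5,0,-0.19,1]
    - [-181,-19.5,0,-0.19,1]
    - [-181,-19.5,0,-0.19,1]

```text
t: 7.05
ee_pos: [413.6, 80.1, 167.5]
orientation: [-0.009, 1.571, 0.008]
ft_force: [-0.9, -0.1, -5.5]
width: 14.0
```

```bash
python3 - <<'E'
from h import *
from workcell import ctrl,get_image
import cv2
a=get_image("side")
cv2.imwrite("pics/c4.png",cv2.resize(a[160:310,210:410],(800,600)))
o=ctrl.get_obs();M=R.from_rotvec(o["orientation"]).as_matrix();print(np.arctan2(-M[0,1],M[1,1]),o["ft_force"],o["moment"],o["ee_pos"])
E
python3 f0.py|head -1; python3 - <<'E'
import runpy
E
```

```text
0.0104692183782466 [ 0.70974858 -0.77365083 -5.50368825] [ 0.00283108  0.0865867  -0.03758578] [413.53982279  80.02722586 167.41097166]
rest [439.15  79.29   0.     0.01   0.  ]
```

View pics/c4.png

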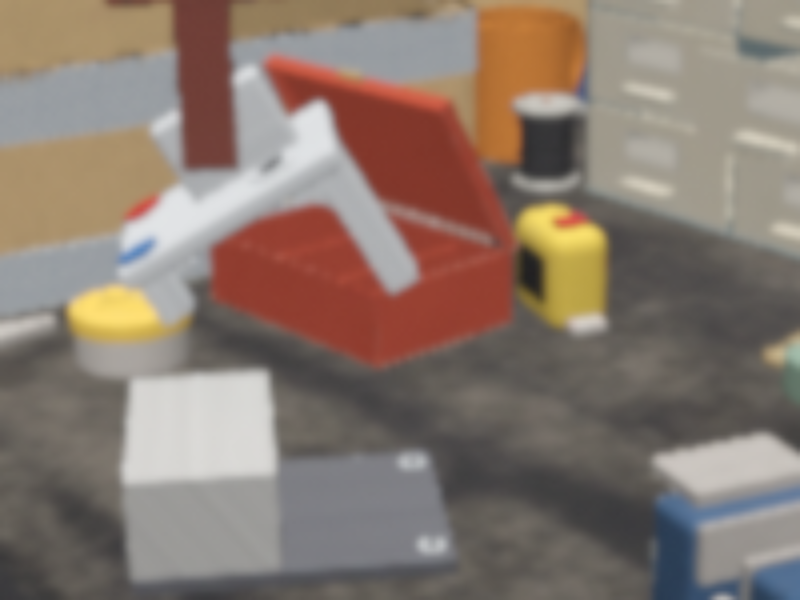

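Emit:
move_arm:
  rows:
    - [0,0,-15,0,1]
    - [0,0,-30,0,1]
    - [0,0,-42,0,1]
    - [0,0,-49,0,1]
    - [0,0,-52,0,1]
    - [0,0,-53,0,1]
    - [0,0,-53,0,1]

```text
t: 7.98
ee_pos: [413.8, 80.1, 114.6]
orientation: [-0.009, 1.571, 0.008]
ft_force: [0.4, 0.1, -5.0]
width: 13.7
```

Emit:
move_arm:
  rows:
    - [0,0,-1,0,1]
    - [0,0,-2,0,1]
    - [0,0,-2,0,1]
    - [0,0,-2,0,1]

```text
t: 8.48
ee_pos: [413.8, 80.1, 112.7]
orientation: [-0.009, 1.571, 0.008]
ft_force: [-0.5, 0.1, -5.1]
width: 13.7
```

Emit:
move_arm:
  rows:
    - [0,0,-1,0,1]
    - [0,0,-2,0,1]
    - [0,0,-2,0,1]

```text
t: 8.85
ee_pos: [413.9, 80.1, 110.7]
orientation: [-0.009, 1.571, 0.008]
ft_force: [-0.1, -0.9, -3.4]
width: 14.0
```

Emit:
move_arm:
  rows:
    - [2,0,-1.2,0,1]
    - [4,0,-2,0,1]
    - [5.7,0,-2.8,0,1]
    - [5.7,0,-2.8,0,1]

```text
t: 9.35
ee_pos: [420.5, 80.2, 108.3]
orientation: [-0.009, 1.569, 0.008]
ft_force: [-0.3, -0.5, 4.2]
width: 13.5
```

Emit:
move_arm:
  rows:
    - [2,0,-0.8,0,1]
    - [4,0,-1.7,0,1]
    - [6,0,-2.6,0,1]
    - [6,0,-2.6,0,1]

```text
t: 9.85
ee_pos: [426.9, 80.2, 105.7]
orientation: [-0.009, 1.569, 0.008]
ft_force: [-0.7, -0.3, 3.6]
width: 13.7
```

```bash
python3 - <<'E'
from workcell import ctrl,get_image
import cv2
a=get_image("side")
cv2.imwrite("pics/c5.png",cv2.resize(a[180:310,220:380],(800,650))[:600])
o=ctrl.get_obs();print(o["ft_force"],o["moment"],o["ee_pos"])
E
```

```text
[-0.32027547 -0.33096209  2.12966658] [-0.04355627  0.22004052  0.00636906] [426.92427927  80.19458068 105.69670845]
```

View pics/c5.png

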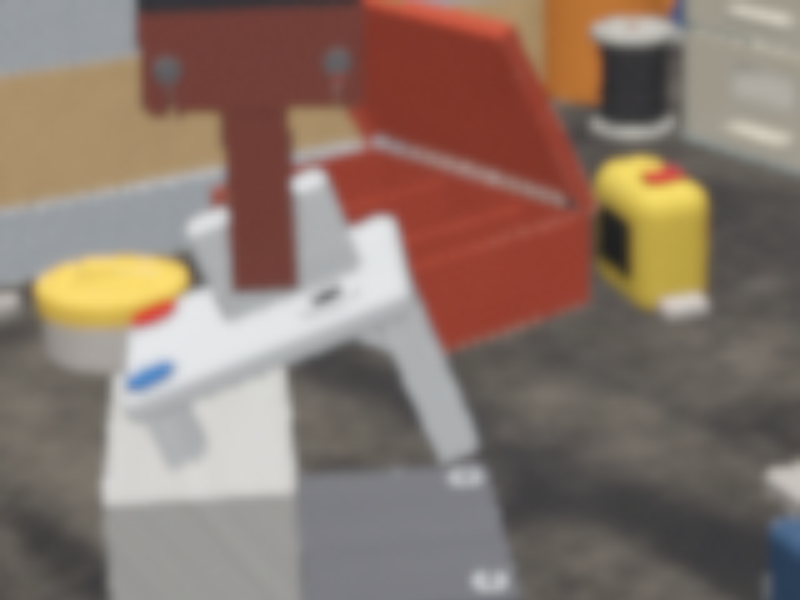

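Emit:
move_arm:
  rows:
    - [2,0,-1,0,1]
    - [4,0,-2,0,1]
    - [6,0,-3.1,0,1]
    - [8,0,-4.4,0,1]
    - [10,0,-5.6,0,1]
    - [11.6,0,-6.8,0,1]
    - [11.6,0,-6.8,0,1]

```text
t: 10.78
ee_pos: [438.9, 80.3, 98.9]
orientation: [-0.009, 1.568, 0.008]
ft_force: [0.3, 0.0, 2.8]
width: 14.0
```

```bash
python3 - <<'E'
from workcell import ctrl,get_image
import cv2
a=get_image("side")
cv2.imwrite("pics/c6.png",cv2.resize(a[180:310,220:380],(800,650))[:600])
o=ctrl.get_obs();print(o["ft_force"],o["moment"],o["ee_pos"])
E
```

```text
[1.22635144 0.15788045 1.65739416] [ 0.14901258  0.05974292 -0.04038913] [438.9244008   80.24585938  98.86994072]
```

View pics/c6.png

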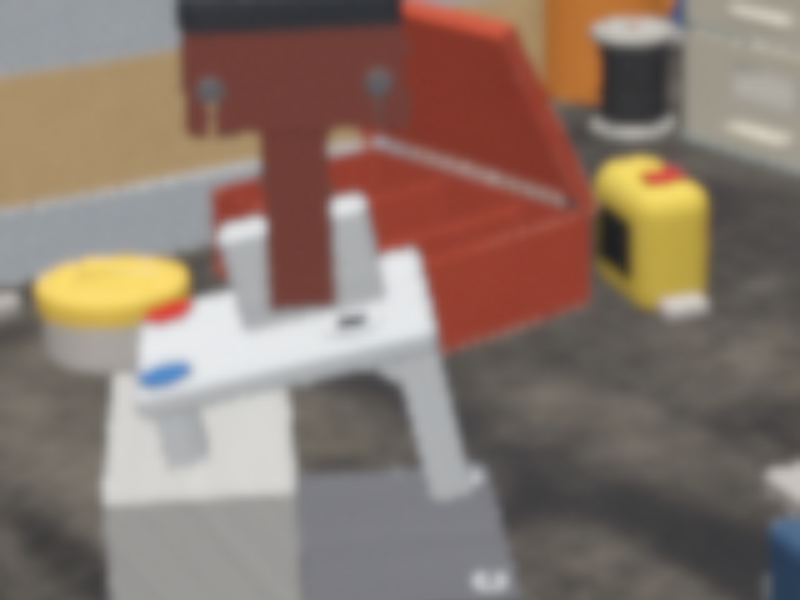

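Emit:
move_arm:
  rows:
    - [1.5,0,-1,0,1]
    - [3,0,-2.2,0,1]
    - [4.5,0,-3.3,0,1]
    - [6,0,-4.6,0,1]
    - [7,0,-5.6,0,1]
    - [8,0,-6.4,0,1]
    - [8,0,-6.4,0,1]

```text
t: 11.7
ee_pos: [447.2, 80.3, 92.4]
orientation: [-0.009, 1.568, 0.008]
ft_force: [2.2, 1.1, 2.6]
width: 13.8
```

```bash
python3 - <<'E'
from workcell import ctrl,get_image
import cv2
a=get_image("side")
cv2.imwrite("pics/c7.png",cv2.resize(a[180:310,220:380],(800,650))[:600])
o=ctrl.get_obs();print(o["ft_force"],o["moment"],o["ee_pos"])
E
```

```text
[2.17826679 1.42982482 1.79609032] [ 0.32445089 -0.02649763 -0.01077044] [447.1468891   80.30341318  92.46179067]
```

View pics/c7.png

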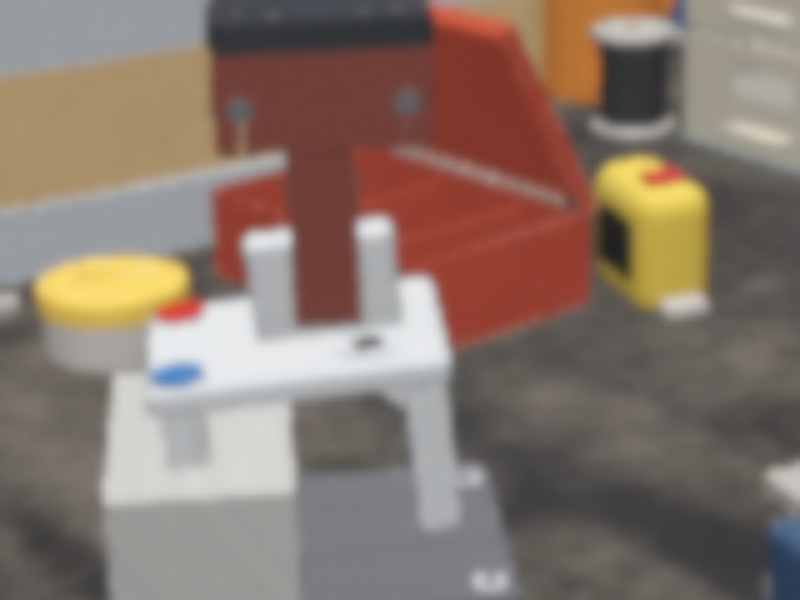

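Emit:
move_arm:
  rows:
    - [0.7,0,-0.6,0,1]
    - [1.4,0,-1.2,0,1]
    - [2,0,-1.8,0,1]
    - [2,0,-1.8,0,1]

```text
t: 12.25
ee_pos: [449.2, 80.3, 90.6]
orientation: [-0.009, 1.567, 0.008]
ft_force: [0.7, 1.5, 2.6]
width: 13.6
```

```bash
python3 - <<'E'
from workcell import ctrl,get_image
import cv2
a=get_image("side")
cv2.imwrite("pics/c8.png",cv2.resize(a[180:310,220:380],(800,650))[:600])
o=ctrl.get_obs();print(o["ft_force"],o["moment"],o["ee_pos"])
E
```

```text
[0.66892493 2.35229574 3.27998757] [ 0.39253661  0.18244808 -0.01386749] [449.16722353  80.32762825  90.61951036]
```

View pics/c8.png

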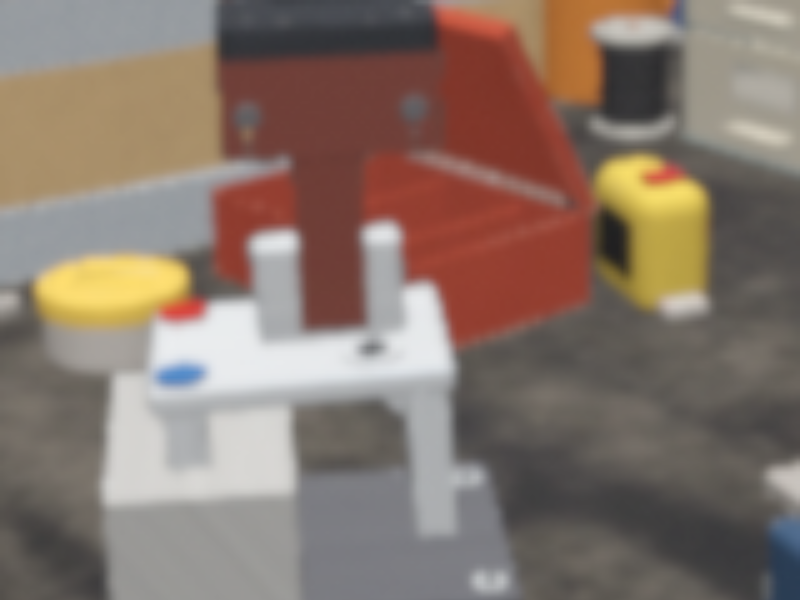

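```bash
python3 - <<'E'
from h import *
np.set_printoptions(precision=3,suppress=True)
o={"side":unc([(183,308,-41,29,2),(180,374,-41,-29,2),(453,379,48,-40,0),(150,398,-52,-40,0),(433,287,48,40,0),(288,236,-15+25-25+13,0,35)][:5],5,220,180)}
for f in ([0,1,4],[0,1,2,4],[0,1,2,3,4]):
    x,r=fit(o,[442,79,83,.01,.03],f);print(x,r.T.round(1).tolist())
E
```

```text
[439.773  79.259  83.      0.01    0.008] [[-0.1, 0.0, 0.5, -0.8, 0.3], [0.7, 0.0, -0.9, -0.6, 0.7]]
[439.752  84.809  80.718   0.01    0.008] [[0.1, 0.2, 0.2, -0.6, 0.1], [0.8, 0.0, -0.9, -0.6, 0.8]]
[439.743  84.64   80.784   0.012   0.007] [[0.0, 0.2, 0.3, -0.6, 0.0], [0.8, 0.0, -0.9, -0.6, 0.8]]
```

Emit:
move_arm:
  rows:
    - [0.4,0,-0.4,0,1]
    - [0.7,0,-0.8,0,1]
    - [0.7,0,-0.8,0,1]

```text
t: 12.68
ee_pos: [450.0, 80.3, 89.8]
orientation: [-0.009, 1.567, 0.008]
ft_force: [2.0, 1.5, 3.6]
width: 14.0
```

Emit:
move_arm:
  rows:
    - [0.3,0,-0.5,0,1]
    - [0.5,0,-1,0,1]
    - [0.5,0,-1,0,1]

```text
t: 13.05
ee_pos: [450.9, 80.4, 88.9]
orientation: [-0.009, 1.566, 0.008]
ft_force: [3.4, 2.5, 3.8]
width: 13.7
```

```bash
python3 - <<'E'
from workcell import ctrl,get_image
import cv2
a=get_image("side")
cv2.imwrite("pics/c9.png",cv2.resize(a[215:305,235:355],(800,600),interpolation=2))
o=ctrl.get_obs();print(o["ft_force"],o["moment"],o["ee_pos"])
E
```

```text
[2.3044822  1.84050953 3.89619658] [ 0.36891571 -0.05419481  0.06468524] [450.87736687  80.35902397  88.91396222]
```

View pics/c9.png

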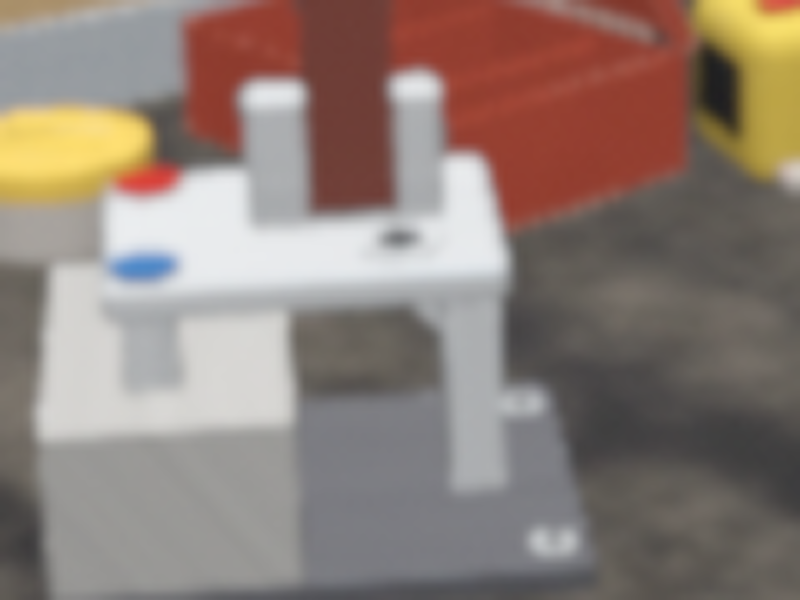

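```bash
cat > chk.py <<'E'
from h import *
import sys
np.set_printoptions(precision=3,suppress=True)
k=(800/120)
P=[(147,179,-41,29,2),(143,267,-41,-29,2),(508,270,48,-40,0),(103,296,-52,-40,0),(486,155,48,40,0),(478,490,40,-12,-75)]
o={"side":unc(P,k,235,215)}
for tl in (0,.02,.04):
  x,r=fit(o,[442,79,83,.01,tl],[0,1]);print(x,r.T.round(1).tolist(),(r**2).sum())
x,r=fit(o,[442,79,83,.01,0],[0,1,2,4]);print(x,(r**2).sum())
# slopes
M,t=T([442,79,83,.01,0]);
for z in(0,-10):
  q=proj("side",np.array([(-52,-40,z),(48,-40,z)])@M.T+t);print(z,(q[1,1]-q[0,1])/(q[1,0]-q[0,0]),((q-[235,215]+.5)*k-.5))
E
python3 chk.py
```

```text
[440.838  78.947  83.      0.01    0.   ] [[0.1, 0.3, 0.6, -0.6, -0.4, 0.0], [0.4, -0.3, -0.3, -0.6, 0.1, 0.9]] 2.452245654729323
[440.597  79.238  83.      0.01    0.02 ] [[-0.0, 0.1, 0.4, -0.7, -0.6, 0.7], [0.8, 0.1, -0.9, -0.0, -0.5, 0.3]] 3.313322656415996
[440.484  79.568  83.      0.01    0.04 ] [[-0.1, 0.1, 0.3, -0.7, -0.7, 1.4], [1.1, 0.5, -1.6, 0.5, -1.1, -0.2]] 8.479608569230948
[440.769  84.809  80.566   0.01    0.007] 1.93203665550014
0 -0.05895504367777144 [[103.657 291.83 ]
 [516.735 267.477]]
-10 -0.06008469551109944 [[106.523 329.952]
 [517.688 305.247]]
```

Emit:
move_arm:
  rows:
    - [0,0,0,0,0.7]
    - [0,0,0,0,0.68]
    - [0,0,0,0,0.67]
    - [0,0,0,0,0.65]
    - [0,0,0,0,0.62]
    - [0,0,0,0,0.6]
    - [0,0,0,0,0.6]

```text
t: 13.98
ee_pos: [450.9, 80.4, 88.9]
orientation: [-0.009, 1.567, 0.008]
ft_force: [-0.2, 0.1, 0.0]
width: 17.7
```

```bash
python3 - <<'E'
from workcell import ctrl,get_image
import cv2
a=get_image("side")
cv2.imwrite("pics/c10.png",cv2.resize(a[215:305,235:355],(800,600),interpolation=2))
o=ctrl.get_obs();print(o["ft_force"],o["moment"],o["ee_pos"],o["width"])
E
```

```text
[ 0.25354385  0.20070814 -1.07991399] [ 0.04098886 -0.0178124  -0.009106  ] [450.90280522  80.38112636  88.92090503] 17.574320258009138
```

View pics/c10.png

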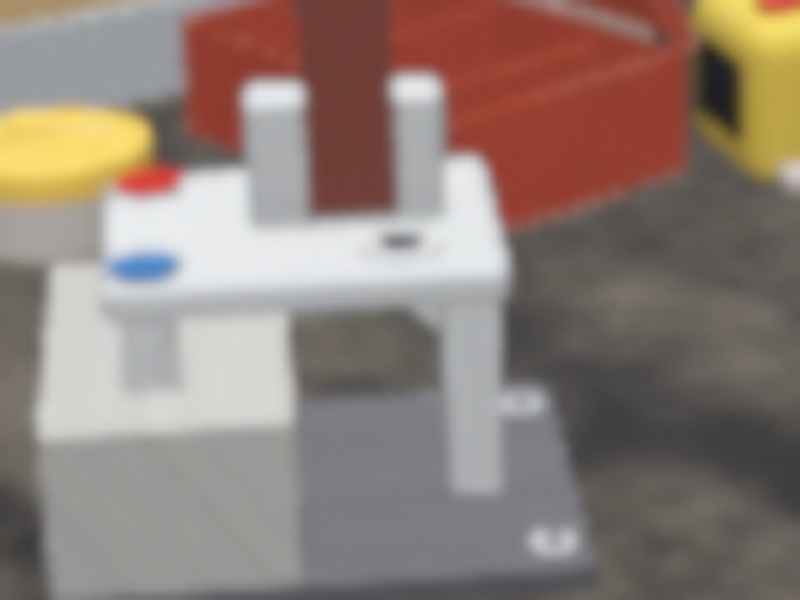

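Emit:
move_arm:
  rows:
    - [0,0,0,0,0.4]
    - [0,0,0,0,0.2]
    - [0,0,0,0,0.2]
    - [0,0,15,0,0.2]
    - [0,0,40,0,0.2]
    - [0,0,70,0,0.2]
    - [0,0,90,0,0.5]
    - [0,0,100,0,1]
    - [0,0,100,0,1]
    - [0,0,100,0,1]
    - [0,0,100,0,1]

```text
t: 15.4
ee_pos: [450.4, 80.3, 188.2]
orientation: [-0.009, 1.568, 0.008]
ft_force: [-0.2, 0.1, 0.3]
width: 0.7
```

```bash
python3 - <<'E'
from workcell import ctrl,get_image
import cv2
a=get_image("side");b=get_image("top");cv2.imwrite("pics/t11.png",b)
cv2.imwrite("pics/c11.png",cv2.resize(a[215:305,235:355],(800,600),interpolation=2))
o=ctrl.get_obs();print(o["ft_force"],o["moment"],o["ee_pos"],o["width"])
E
```

```text
[ 0.62054125 -0.59810717  0.61593432] [ 0.05648908 -0.02620951  0.06522745] [450.54049799  80.3155608  188.29832302] 0.7857302422153065
```

View pics/c11.png

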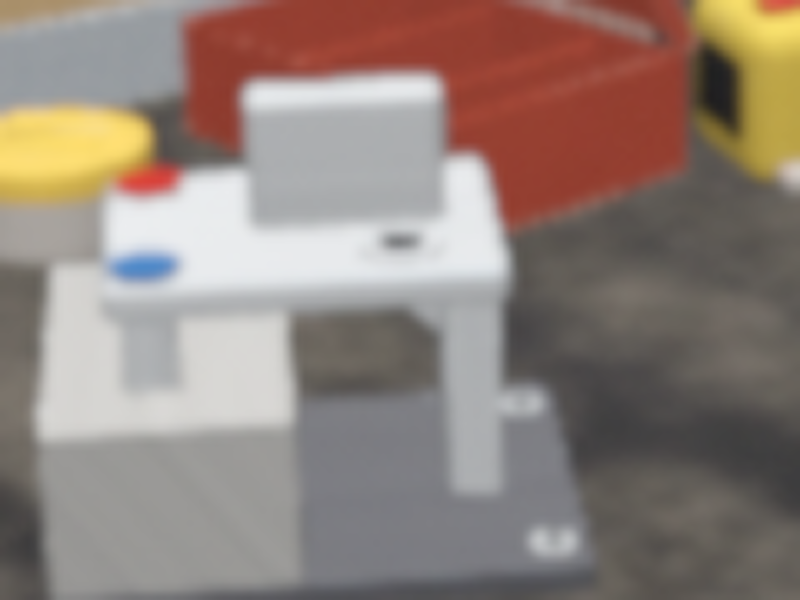

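View pics/t11.png

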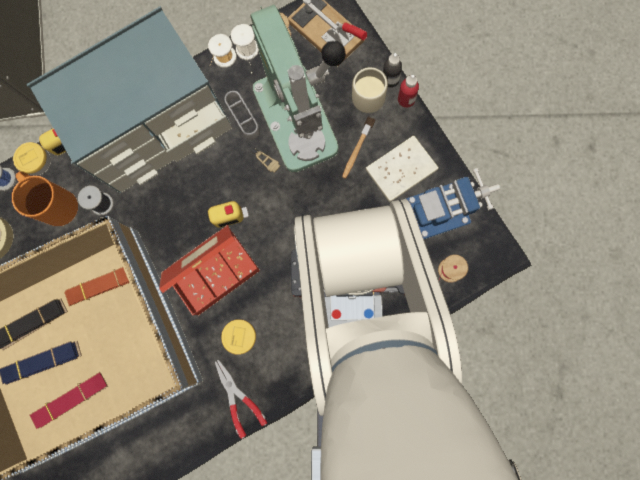

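```bash
python3 - <<'E'
from h import *
import cv2
np.set_printoptions(precision=2,suppress=True)
b=cv2.imread("pics/t11.png").astype(int)
sub=b[300:330,322:385];B,G,Rr=sub[...,0],sub[...,1],sub[...,2]
def cen(m,x0,x1):
    m=m.copy();m[:,:x0]=0;m[:,x1:]=0;ys,xs=np.nonzero(m);return np.array([xs.mean()+322,ys.mean()+300]),len(xs)
r=cen((Rr-B>60)&(Rr-G>60),5,25);bl=cen((B-Rr>60),35,60);print(r,bl)
ps=[(147,179),(143,267)]
s=[((a+.5)/(800/120)-.5+235,(c+.5)/(800/120)-.5+215) for a,c in ps]
for t,sd in((r[0],s[0]),(bl[0],s[1])):
    f=lambda p:proj("top",[p[0],p[1],85])[0]-t
    a=least_squares(f,[400,80]).x
    g=least_squares(lambda p:proj("side",[p[0],p[1],85])[0]-sd,[400,80]).x
    c=least_squares(lambda p:np.r_[proj("top",p)[0]-t,proj("side",p)[0]-sd],[400,80,85]).x
    print(a,g,c)
E
```

```text
(array([335.97, 313.94]), 68) (array([368.16, 313.09]), 68)
[398.94 108.92] [399.34 109.38] [399.15 108.93  85.16]
[400.04  50.96] [399.73  48.1 ] [399.81  50.89  83.88]
```

Emit:
move_arm:
  rows:
    - [-15,8,0,0,1]
    - [-35,19,0,0,1]
    - [-48,27,-5,0,1]
    - [-51,28.7,-25,0,1]
    - [-51,28.7,-50,0,1]
    - [-51,28.7,-75,0,1]
    - [-51,28.7,-88,0,1]
    - [-51,28.7,-96,0,1]
    - [-51,28.7,-98,0,1]
    - [-51,28.7,-98,0,1]

```text
t: 16.75
ee_pos: [399.8, 109.1, 90.6]
orientation: [-0.008, 1.567, 0.008]
ft_force: [0.2, -0.6, 0.9]
width: 0.6
```

```bash
python3 - <<'E'
from workcell import ctrl,get_image
import cv2
a=get_image("side")
cv2.imwrite("pics/c12.png",cv2.resize(a[195:285,235:355],(800,600),interpolation=2))
o=ctrl.get_obs();print(o["ft_force"],o["moment"],o["ee_pos"],o["width"])
E
```

```text
[-0.92624937  0.46812132  1.22017056] [-0.00304716  0.02154082  0.02918606] [399.92656678 109.10103349  90.76114303] 0.2569171161221758
```

View pics/c12.png

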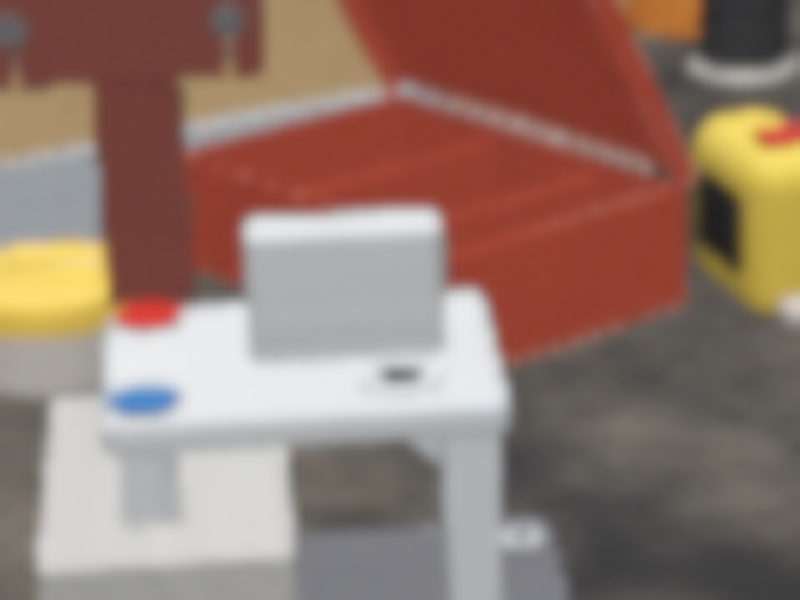

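Emit:
move_arm:
  rows:
    - [0,0,-1.5,0,1]
    - [0,0,-3,0,1]
    - [0,0,-4,0,1]
    - [0,0,-4,0,1]

```text
t: 17.3
ee_pos: [399.9, 109.1, 86.7]
orientation: [-0.008, 1.567, 0.008]
ft_force: [0.3, 0.3, -0.7]
width: 0.5
```

Emit:
move_arm:
  rows:
    - [0,0,-1,0,1]
    - [0,0,-1,0,1]

```text
t: 17.55
ee_pos: [399.8, 109.1, 85.6]
orientation: [-0.008, 1.567, 0.008]
ft_force: [-0.1, -0.7, 0.4]
width: 0.4
```

Emit:
move_arm:
  rows:
    - [0,0,-0.7,0,1]
    - [0,0,-0.7,0,1]

```text
t: 17.8
ee_pos: [399.9, 109.1, 85.3]
orientation: [-0.008, 1.567, 0.008]
ft_force: [-1.4, -0.6, 7.1]
width: 0.4
```

Emit:
move_arm:
  rows:
    - [0,0,-0.7,0,1]
    - [0,0,-0.7,0,1]

```text
t: 18.05
ee_pos: [399.9, 109.1, 85.2]
orientation: [-0.008, 1.567, 0.008]
ft_force: [-2.2, -0.2, 12.6]
width: 0.3
```

Emit:
move_arm:
  rows:
    - [0,0,0.1,0,1]
    - [0,0,0.1,0,1]

```text
t: 18.3
ee_pos: [400.0, 109.1, 85.4]
orientation: [-0.008, 1.567, 0.008]
ft_force: [-0.4, 0.4, 2.0]
width: 0.1
```

```bash
python3 - <<'E'
from workcell import ctrl,get_image
import cv2
a=get_image("side")
cv2.imwrite("pics/c13.png",cv2.resize(a[215:305,235:355],(800,600),interpolation=2))
o=ctrl.get_obs();print(o["ft_force"],o["moment"],o["ee_pos"],o["width"])
E
```

```text
[ 0.33487429 -0.04178898  2.60016108] [0.07158151 0.0307863  0.00913507] [400.03197322 109.14971031  85.35287129] 0.5036197029931988
```

View pics/c13.png

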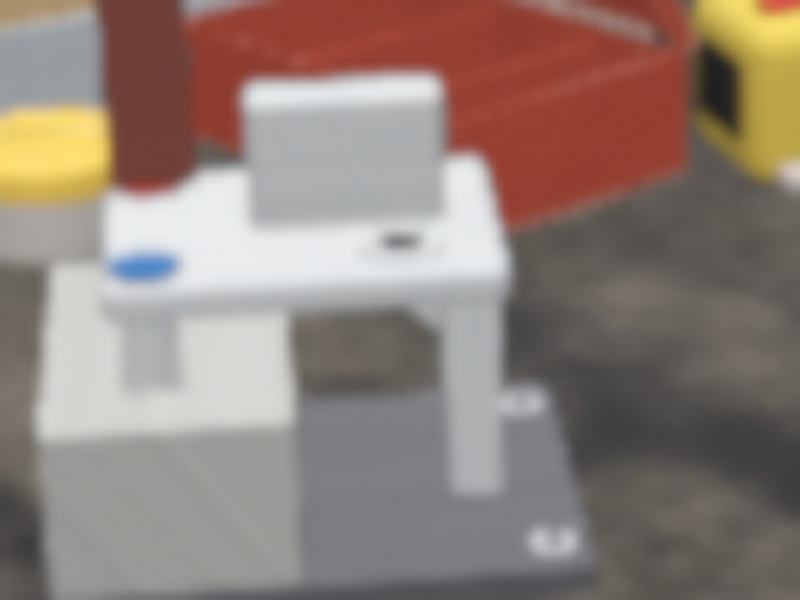

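Emit:
move_arm:
  rows:
    - [0,0,5,0,1]
    - [0,0,25,0,1]
    - [0,0,45,0,1]
    - [0,-20,48,0,1]
    - [0,-42,45,0,1]
    - [0,-58,38,0,1]
    - [0,-58.2,20,0,1]
    - [0,-58.2,8,0,1]
    - [0,-58.2,4,0,1]
    - [0,-58.2,4,0,1]

```text
t: 19.6
ee_pos: [399.9, 51.1, 89.2]
orientation: [-0.009, 1.567, 0.008]
ft_force: [-0.3, 0.4, -0.8]
width: 0.5
```

Emit:
move_arm:
  rows:
    - [0,0,-1,0,1]
    - [0,0,-2,0,1]
    - [0,0,-2,0,1]

```text
t: 19.98
ee_pos: [400.0, 51.2, 87.4]
orientation: [-0.009, 1.567, 0.008]
ft_force: [-0.1, -0.5, 0.2]
width: 0.5
```

```bash
python3 - <<'E'
from workcell import ctrl,get_image
import cv2
a=get_image("side")
cv2.imwrite("pics/c14.png",cv2.resize(a[195:285,235:355],(800,600),interpolation=2))
o=ctrl.get_obs();print(o["ft_force"],o["moment"],o["ee_pos"],o["width"])
E
```

```text
[-0.00667025  0.45329964 -0.23517771] [ 0.04597698 -0.02200733 -0.00956573] [399.9990544   51.15897256  87.36454658] 0.2608520451033654
```

View pics/c14.png

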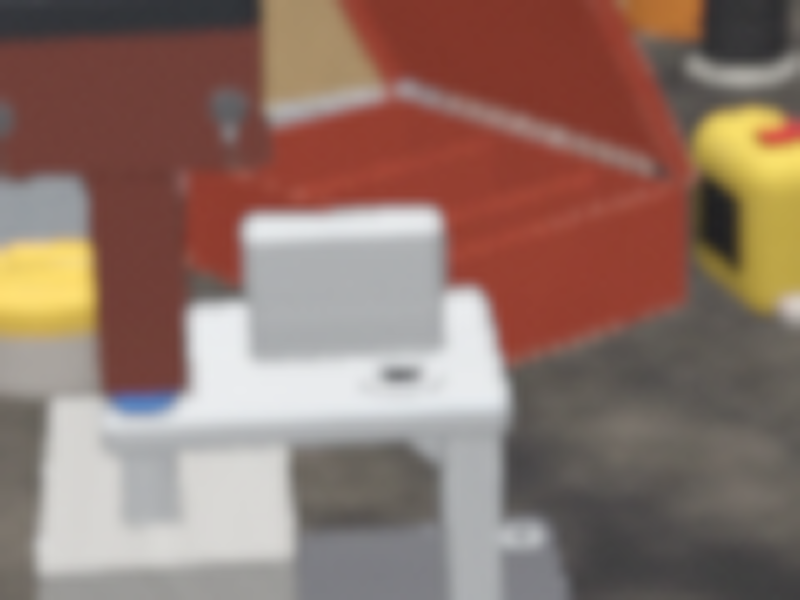

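Fingertips sit just over the blue pad; the casting has not moved.

Emit:
move_arm:
  rows:
    - [0,0,-1,0,1]
    - [0,0,-1.7,0,1]
    - [0,0,-1.7,0,1]

```text
t: 20.4
ee_pos: [399.9, 51.1, 85.6]
orientation: [-0.009, 1.567, 0.008]
ft_force: [0.8, -0.2, 0.9]
width: 0.6
```

Emit:
move_arm:
  rows:
    - [0,0,-0.8,0,1]
    - [0,0,-0.8,0,1]

```text
t: 20.65
ee_pos: [400.0, 51.1, 85.3]
orientation: [-0.009, 1.567, 0.008]
ft_force: [-2.1, -0.4, 10.1]
width: 0.3
```

Emit:
move_arm:
  rows:
    - [0,0,-0.5,0,1]
    - [0,0,-0.5,0,1]
    - [0,0,-0.5,0,1]

```text
t: 21.02
ee_pos: [400.0, 51.1, 85.3]
orientation: [-0.009, 1.567, 0.008]
ft_force: [-2.2, -0.0, 10.8]
width: 0.6
```

```bash
python3 - <<'E'
from workcell import ctrl,get_image
import cv2
a=get_image("side")
cv2.imwrite("pics/c15.png",cv2.resize(a[215:305,235:355],(800,600),interpolation=2))
o=ctrl.get_obs();print(o["ft_force"],o["ee_pos"])
E
```

```text
[-2.75465813 -0.88228757 10.54566531] [400.02561577  51.12397836  85.25188163]
```

Emit:
move_arm:
  rows:
    - [0,0,2,0,1]
    - [0,0,10,0,1]
    - [0,0,40,0,1]
    - [0,0,80,0,1]
    - [0,0,120,0,1]
    - [-10,0,150,0,1]
    - [-10,-60,170,0,1]
    - [-10,-120,180,0,1]
    - [-10,-170,180,0,1]
    - [-10,-200,180,0,1]
    - [-10,-200,180,0,1]
    - [-10,-200,180,0,1]

```text
t: 22.58
ee_pos: [389.7, -148.2, 265.2]
orientation: [-0.008, 1.567, 0.008]
ft_force: [-0.3, -0.6, -0.3]
width: 0.7
```

```bash
python3 - <<'E'
from workcell import ctrl,get_image
import cv2
a=get_image("side");b=get_image("top");cv2.imwrite("pics/t16.png",b)
cv2.imwrite("pics/c16.png",cv2.hconcat([cv2.resize(cv2.imread("pics/c15.png"),(400,300)),cv2.resize(a[215:305,235:355],(400,300),interpolation=2)]))
cv2.imwrite("pics/s16.png",a)
o=ctrl.get_obs();print(o["ft_force"],o["ee_pos"])
E
```

```text
[-0.53877053 -0.7256667   0.20323789] [ 389.91118666 -147.85055826  265.25932785]
```

View pics/c16.png

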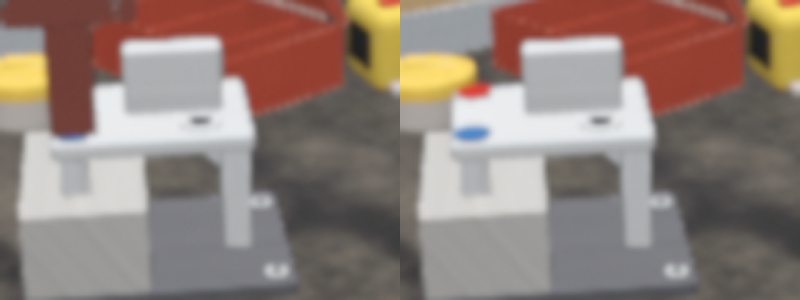

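View pics/t16.png

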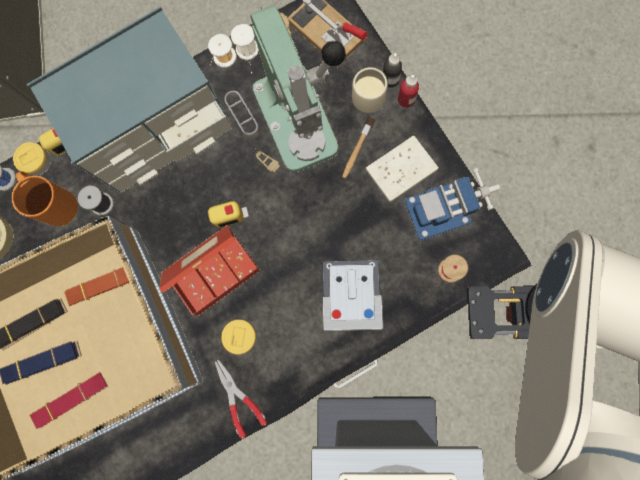

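View pics/s16.png

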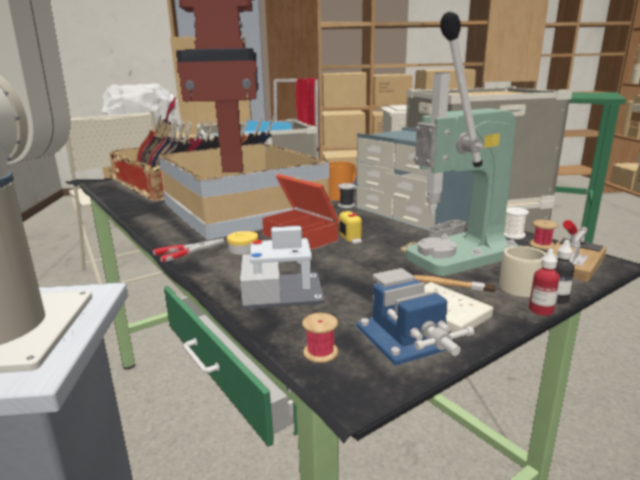

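```bash
python3 -c "
from workcell import ctrl
print(ctrl.close_job())"
```

```text
the job is handed in; nothing more can be done
None
```

I moved the casting onto the stepped rest, where it stands level by itself, and handed the job in at about 22.7 s of the 48 s allowed.

- **Placing:** I gripped the rib with the casting still leaning. I set both short feet on the high step and swung the casting down level in the grip. The long leg came to rest on the low step. The camera fit just before release gave a tilt within about 0.01 rad, and I saw almost no movement when the fingers opened.
- **Rock check:** I pressed the red pad first, reaching 7 to about 13 N, then the blue pad at about 10 to 11 N. Each time the fingertips met the pad at about 85.3 mm and sank only about 0.1 mm, and the pictures showed no movement of the deck.
- **Last pictures:** With the arm clear and the force reading near zero, the casting stands level and untouched. The spool, tape measure and tin are where they were at the start.
- **Small disagreements:** While the rib was still held, the wrist showed a sideways moment of about 0.4 N m, which went to nearly zero on release. The two cameras disagreed by about 3 mm on the blue pad's position across the bench, so I used the top view for the press.

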